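Click a fresh filter cassette into the water dispenser

TASK

Put the fresh filter cassette upright into the well of the water dispenser, through the sprung flap, and press it down gently, never harder than about 30 newtons, until it snaps home and stays down by itself. Then take the hand out so that both flap leaves spring fully shut over it, and leave the mug, the jar and the soap bottle where they stand.

Things in the scene. Friction and masses are not known exactly. Their poses are not given: they have to be found in the camera images.
- cassette: fresh filter cassette, an upright box 36 (x) x 60 (y) x 80 (z) mm, white with blue foot, band and top, about 0.22 kg. Its 60 mm wide faces are flat; its narrow ends have a snap groove 5 mm deep, 8 to 22 mm above the underside. It stands on the worktop at the start. Origin: centre of the underside, z up. Symmetrical: a half turn about z makes no difference
- cassette_top (a point): centre of the cassette's flat top, 80 mm above its underside. Pinched 20 mm below the top from above, the cassette can be lowered 54 mm into the well before the fingertips meet the deck; from there it is pushed down by its top, for instance with the shut fingertips, which fit into the slot behind it
- dispenser: white counter-top water filter dispenser, does not move; origin on the worktop right below the centre of its cassette well. Flat deck 175 mm high, reaching 90 mm either way from the well's centre along its x, 65 mm to -y, 115 mm to +y, where the tank stands. Tap and drip tray stick out in front of the tank, to x = -155 mm. Its x axis points away from the robot, turned up to 0.3 rad
- mouth (a point): centre of the well's mouth, level with the deck; axes as the dispenser's. A slot 39 (x) x 63 (y) mm in a black bezel with a 45 degree lead-in 4 mm high. The cassette goes in upright, 36 mm side along x, 60 mm side along y, 1.5 mm free all round. Just below are two light grey sprung flap leaves; pushing the cassette through them takes up to 15 N
- well (a point): point on the well's axis 37 mm below the mouth: average height of the top of a cassette that is home. The cradle in the well is set by the fitter and unseen: home is 29 to 45 mm below the deck, so feel for it. Before that a sprung ejector plate meets the underside when the top is still 17 to 33 mm above the deck; let go there, the cassette stands on it; unless snapped in it is lifted back up
- tank (a point): top centre of the dispenser's clear water tank with black lid, 180 (x) x 100 (y) mm, 255 mm high: an obstacle beside the well
- flap_near (a joint): leaf hinged on the slot's long edge on the robot side; 0 rad shut (level), 1.5 rad hanging down into the well; sprung shut. 21 mm long, so it shuts only when the top of what is below is over 27 mm below the deck. Force to press the cassette home: 2 N rising to 6 N against the ejector; 8 to 20 mm before home two snap pawls raise it to 8 to 12 N, then jump into the grooves
- flap_far (a joint): leaf hinged on the other long edge; same as flap_near. The snap happens 1.5 mm above a hard end stop, where the pressing force rises steeply past 14 N, over 10 N per mm: that is the sign to stop, so press slowly (5 mm/s). Let go, the cassette comes back up those 1.5 mm against the catch and stays
- mug: white mug, 76 mm across, 88 mm high, with a handle; bystander; origin at the centre of its underside
- jar: amber glass jar with a wooden lid, 58 mm across, 95 mm high; bystander; origin at the centre of its underside
- soap: green soap bottle, 60 mm across, 170 mm high; bystander; origin at the centre of its underside
Mind the look-alikes: they are no part of the job. There is more than one size of the cassette; the job needs the largest.

How it is judged:
By the outcome, as a careful person would: the job done as asked, in the order asked, and still so for the second after the job is handed in, with the robot touching nothing.
It also fails if it takes over 51 s, if anything falls off the work surface, if the arm or the gripper's body presses on something with over 40 N, if the wrist force passes 120 N, or if a joint passes its speed limit or range.

ROBOT

A 6-joint arm with a two-finger parallel gripper is mounted at the origin on the work surface. World frame = base frame: x ahead of the robot, y to its left, z up, the work surface at z = 0. Lengths are in m, angles in rad, forces in N, time in s.
With the tool pointing down it reaches from about 0.275 to 0.825 m from the base axis. Payload 4.9 kg.
Tool frame: the origin (TCP) lies midway between the tips of the shut fingers; the grasp point (between the pads) lies 19 mm behind it (bot.grip_depth is the distance from the TCP to the grasp point, in m); z points along the fingers, y is the line along which they close (so a half turn about z gives the same grasp; the last joint's range is limited). The gripper opens to 85 mm and grips with 20 to 120 N. Pads are 22 mm wide; open, the fingers measure 114 mm over their backs; the gripper's body (76 mm by 85 mm) begins 54 mm behind the grasp point. The pads swing forward as they close: fully open they stand 13 mm farther back than shut.
Start: joints at [-1.262, 0.326, -0.193, 1.052, 0, 1.437], TCP at [0.236, -0.497, 0.199] pointing down, gripper open.
Joint ranges: [-2.65, 2.65], [-0.97, 1.79], [-1.3, 1.35], [-1.93, 2.1], [-1.47, 1.37], [-3.14, 3.14]. Speed limits (rad/s): [2.57, 2.57, 3.14, 3.14, 3.14, 3.14].

INTERFACE

Orientations are given as a unit quaternion [w, x, y, z].
In Python, from cell import bot gives the robot as it stands. Calls block until the motion is done:
- bot.move_pose(position, orientation): joint-space move of the TCP to a pose.
- bot.move_linear(position, speed=0.15, rotation=None, until_force=None): straight line of the TCP; rotation=None keeps the orientation; speed is the mean speed in m/s. With until_force (N) it stops when the force on the tool has changed by that much, and returns True; else False.
- bot.goto_joints(angles): joint-space move.
- bot.set_gripper(opening, grasp_force=None): opening from 0.0 (shut) to 1.0 (fully open); grasp_force is the grip in N (None keeps the last); returns when the fingers have stopped.
- bot.wait(seconds).
- bot.solve_ik(position, orientation): joint angles nearest the present ones, or None.
- bot.camera(name): name is "scene" or "top" or "wrist"; returns the picture (384x512x3 uint8, red, green, blue); there is no depth.
- bot.calibration(name): a dict with "mtx" (3x3 intrinsics, pixels), "k1" (the pictures are not rectified: a ray, as slopes to the right and down, at radius r is drawn at 1 + k1 r^2 times it, then the intrinsics apply), "extrinsics" (4x4, takes a point from world to camera coordinates); the wrist camera has in their place "hand_eye" (4x4, takes a point from camera to tool coordinates, whose origin is the TCP and whose axes are the flange's). Camera axes: x right, y down, z forward; pixel columns grow to the right and rows downward; lengths in m; the calibration is good to about 2 mm. A picture is of the moment at which its call begins: read the wrist's pose just before it. calibration takes no time and is no camera call.
A pose or a line that the arm cannot do raises bot.PlanningError and nothing moves.
- bot.close_job(): hands the job in; it is judged then, once.
Trained networks look in the newest picture that a camera, given by its name, has taken for a name from the list of things; names that differ only in an ending like _2 or _b are one class to them, and where a whole thing is asked for, a point or a joint stands for the part that bears it (a point fixed in the world has none). Each returns a list of dicts, best first, with "confidence" (0 to 1); they miss things now and then, are a little off and sometimes report something else, mostly with a low value. They report only what shows in the picture. A call takes as long as a camera call. They do not tell look-alikes from the thing itself.
- bot.search_frame(camera, thing): "bbox" ([left, top, width, height] in pixels, round what is visible of it).
Readings, each from a call of its own:
- bot.read_clock(): time.
- bot.read_joint_positions(): joint angles.
- bot.read_joint_vel(): joint speeds.
- bot.read_joint_efforts(): joint torques, N m.
- bot.read_position(): TCP position.
- bot.read_tool_rot(): TCP orientation.
- bot.read_ft_force(): force on the tool from outside, world axes, zero at the start.
- bot.read_moment(): the same for the moment, N m.
- bot.read_gripper_width(): opening from 0.0 (shut) to 1.0 (fully open).
- bot.read_finger_force(): force on a finger pad.
Only numpy, scipy, OpenCV 4.12 (cv2) and the standard library are available. Lean on these libraries where they do the work, as an engineer would, in place of code of your own. Each camera call takes 0.05 s, during which the arm holds its last target. There are 200 camera calls.

## Working session

There is one attempt and no reset: what is moved stays moved. The work goes in short steps, each a Python script; the robot and the scene stay as the last script left them, time stands still between calls to the robot, and variables do not carry over. Pictures are saved under pics/ and viewed, at most 10 in all, crops included, and the job is handed in when it is done.

```bash
ls; mkdir -p pics; cat > h.py <<'E'
import numpy as np, cv2
from cell import bot
def cal(n): 
    c=bot.calibration(n); return np.array(c["mtx"]),c["k1"],c
def T_wc(n,tp=None):  # camera->world
    c=bot.calibration(n)
    if n!="wrist": return np.linalg.inv(np.array(c["extrinsics"]))
    p,q=tp; w,x,y,z=q
    from scipy.spatial.transform import Rotation as R
    T=np.eye(4);T[:3,:3]=R.from_quat([x,y,z,w]).as_matrix();T[:3,3]=p
    return T@np.array(c["hand_eye"])
def pose(): return np.array(bot.read_position()),np.array(bot.read_tool_rot())
def p2w(n,uv,z,tp=None):
    K,k1,c=cal(n);T=T_wc(n,tp)
    uv=np.asarray(uv,float).reshape(-1,2)
    d=np.array([k1,0,0,0,0.])
    s=cv2.undistortPointsIter(uv.reshape(-1,1,2),K,d,None,None,(3,50,1e-9)).reshape(-1,2)
    r=np.c_[s,np.ones(len(s))]@T[:3,:3].T
    o=T[:3,3]; t=(z-o[2])/r[:,2]
    return o+r*t[:,None]
def w2p(n,P,tp=None):
    K,k1,c=cal(n);T=np.linalg.inv(T_wc(n,tp))
    P=np.asarray(P,float).reshape(-1,3)
    return cv2.projectPoints(P,cv2.Rodrigues(T[:3,:3])[0],T[:3,3],K,np.array([k1,0,0,0,0.]))[0].reshape(-1,2)
def shot(n,f):
    tp=pose(); im=np.array(bot.camera(n)); cv2.imwrite(f"pics/{f}.png",im[:,:,::-1]); return im,tp
E
python3 - <<'E'
from h import *
print(bot.read_clock())
ims=[]
for n in ("top","scene"):
    im,_=shot(n,n+"0"); ims.append(im)
    c=bot.calibration(n);print(n,T_wc(n)[:3,3].round(3),np.array(c["mtx"])[0,0],c["k1"])
    for t in ("cassette","dispenser","mouth","mug","jar","soap","tank"):
        for d in bot.search_frame(n,t)[:4]: print(t,np.round(d["bbox"]),round(d["confidence"],2))
for n,im in zip("ts",ims): cv2.imwrite(f"pics/{n}0b.png",cv2.resize(im[:,:,::-1],(800,600),interpolation=cv2.INTER_CUBIC))
print(bot.read_clock())
E
```

```text
pics
0.0
top [ 0.414 -0.056  1.372] 493.49166877561987 -0.022115463303585884
cassette [346. 229.  14.  16.] 0.77
cassette [335. 194.  30.  20.] 0.73
cassette [370. 208.  19.  17.] 0.5
dispenser [ 70. 112. 146. 107.] 0.55
mouth [ 73. 110. 142. 116.] 0.62
mug [274. 195.  32.  33.] 0.61
jar [277. 132.  26.  26.] 0.94
soap [325. 124.  29.  27.] 0.7
tank [ 71. 109. 144. 113.] 0.93
tank [332. 192.  32.  22.] 0.15
scene [ 0.908 -0.609  0.928] 441.45674789625673 -0.08848491886575871
cassette [121. 274.  25.  26.] 0.66
cassette [112. 309.  26.  32.] 0.62
dispenser [258.  86. 134. 146.] 0.68
mouth [261.  85. 132. 148.] 0.57
mug [182. 221.  36.  52.] 0.73
mug [262.  90. 129. 144.] 0.37
jar [249. 267.  22.  40.] 0.93
soap [217. 299.  27.  60.] 0.67
tank [261.  88. 132. 147.] 0.95
0.8
```

View pics/t0b.png

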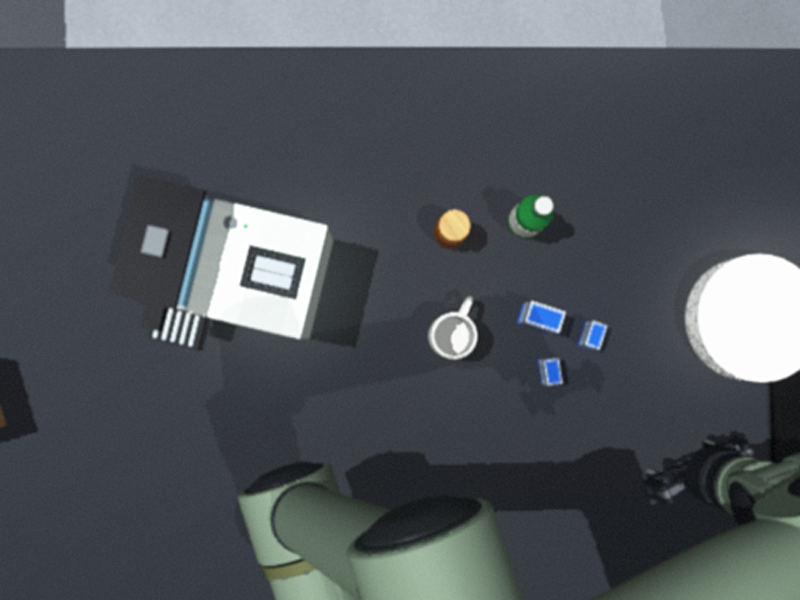

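View pics/s0b.png

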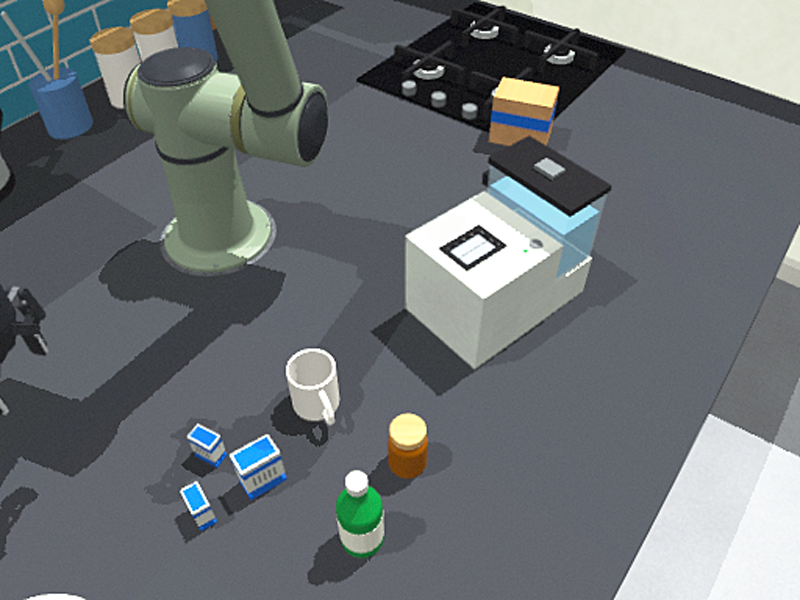

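Top view: three blue-topped candidates, at (348,203), the largest, and at (380,214) and (353,238), both smaller. By the description I choose (348,203). The dispenser's mouth is at about (174,174), with the tank to its left. The mug is at (290,214), the jar at (290,146) and the soap at (340,138).

```bash
cat >> h.py <<'E'
def rect_fit(P):
    (c,(a,b),ang)=cv2.minAreaRect((P[:,:2]*1000).astype(np.float32))
    box=cv2.boxPoints(((c),(a,b),ang)); e1=box[1]-box[0];e2=box[2]-box[1]
    L=e1 if np.linalg.norm(e1)>np.linalg.norm(e2) else e2
    yaw=np.arctan2(L[1],L[0])-np.pi/2; yaw=(yaw+np.pi/2)%np.pi-np.pi/2
    return np.array(c)/1000,sorted((a,b)),yaw   # yaw of x axis, long side = y
def blobs(mask,amin):
    n,l,s,_=cv2.connectedComponentsWithStats(mask.astype(np.uint8))
    return [max(cv2.findContours((l==i).astype(np.uint8),cv2.RETR_EXTERNAL,cv2.CHAIN_APPROX_NONE)[0],key=len).reshape(-1,2) for i in range(1,n) if s[i,4]>=amin]
def blue(im): 
    h=cv2.cvtColor(im,cv2.COLOR_RGB2HSV); return (h[...,0]>100)&(h[...,0]<125)&(h[...,1]>150)&(h[...,2]>100)
E
python3 - <<'E'
from h import *
im=cv2.imread("pics/top0.png")[:,:,::-1].copy()
for c in blobs(blue(im),30): 
    print("blue",c.mean(0).round(1),*rect_fit(p2w("top",c,0.08)))
g=im.max(2)<60; g[:155]=0;g[200:]=0;g[:,:150]=0;g[:,200:]=0
for c in blobs(g,60): print("bezel",c.mean(0).round(1),*rect_fit(p2w("top",c,0.175)))
for n,u,z in(("mug",(290,214),.088),("jar",(290,146),.095),("soap",(348,131),.17)): print(n,p2w("top",u,z).round(3))
c=bot.calibration("wrist");print(np.array(c["hand_eye"]).round(3),c["mtx"],c["k1"],bot.read_tool_rot())
E
```

```text
blue [348.5 202.5] [ 0.45280978 -0.33947708] [25.055212020874023, 50.018218994140625] -0.32712936
blue [381. 214.] [ 0.42188953 -0.42539328] [15.877098083496094, 31.931015014648438] 1.2288886
blue [353.6 237.6] [ 0.36065695 -0.35207858] [17.801471710205078, 33.944190979003906] -1.4197521
mug [[ 0.424 -0.184  0.088]]
jar [[ 0.601 -0.185  0.095]]
soap [[ 0.626 -0.321  0.17 ]]
[[ 0.001 -0.961 -0.277  0.07 ]
 [ 1.     0.001  0.    -0.001]
 [ 0.    -0.277  0.961 -0.175]
 [ 0.     0.     0.     1.   ]] [[331.80198462   0.         257.17574537]
 [  0.         331.80198462 188.20521201]
 [  0.           0.           1.        ]] -0.08811114388580572 [2.41120174e-05 9.75593961e-01 2.19582383e-01 9.12975073e-06]
```

```bash
cat >> h.py <<'E'
from scipy.spatial.transform import Rotation as R
def down(yaw,s=1):  # closing axis along s*(cos,sin)(yaw)
    y=s*np.array([np.cos(yaw),np.sin(yaw),0]);z=np.array([0,0,-1.]);x=np.cross(y,z)
    q=R.from_matrix(np.c_[x,y,z]).as_quat(); return [q[3],q[0],q[1],q[2]]
E
python3 - <<'E'
from h import *
im=cv2.imread("pics/top0.png")[:,:,::-1].copy()
for th in (80,110,140):
    g=im.max(2)<th; m=np.zeros_like(g); m[155:195,150:200]=1
    for c in blobs(g&m,40): print(th,"bezel",c.mean(0).round(1),*rect_fit(p2w("top",c,0.175)))
for s in (1,-1):
    print(s,bot.solve_ik([.453,-.339,.2],down(-.327,s)), bot.solve_ik([.53,.17,.3],down(-.25,s)))
bot.set_gripper(1.0,40)
s=-1 if bot.solve_ik([.453,-.339,.2],down(-.327,1)) is None else 1
q0=np.array(bot.read_joint_positions())
s=min((1,-1),key=lambda s:np.abs(np.array(bot.solve_ik([.453,-.339,.2],down(-.327,s)))-q0).max())
print(s); bot.move_pose([.453,-.339,.2],down(-.327,s))
im,tp=shot("wrist","w0")
print(tp,bot.read_clock())
for z in (.08,):
  for c in blobs(blue(im),200): print(c.mean(0).round(1),*rect_fit(p2w("wrist",c,z,tp)))
E
```

```text
80 bezel [175.1 173.7] [0.52232281 0.10511423] [60.1447639465332, 84.6419906616211] -0.23267496
110 bezel [174.  173.8] [0.52230835 0.10542561] [62.51319885253906, 87.62632751464844] -0.23262095
140 bezel [174.  173.9] [0.52195831 0.1055817 ] [64.46920776367188, 88.44111633300781] -0.24491978
1 [-0.77289157  0.35495825 -0.14900926  1.06682882  0.          1.12490476] [0.17776682 0.29521539 0.02017773 1.29575866 0.         1.99856315]
-1 [-0.77289157  0.35495825 -0.14900926  1.06682882  0.         -2.01668789] [ 0.17776682  0.29521539  0.02017773  1.29575866  0.         -1.1430295 ]
1
(array([ 0.45242704, -0.33971248,  0.19998641]), array([ 7.47833071e-05,  8.13206036e-01,  5.81975803e-01, -3.18864138e-04])) 2.1083
```

View pics/w0.png

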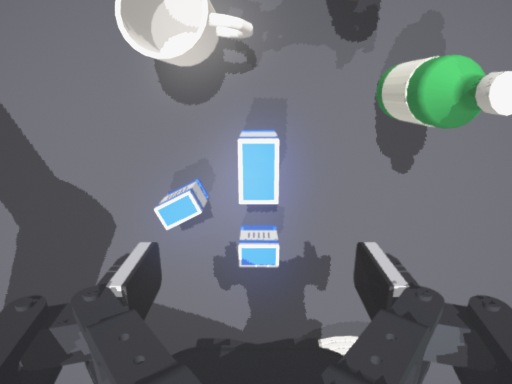

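The wrist crop confirms the choice: the large cassette's top spans (238..279, 138..204), centred at (259,171). The two smaller ones are at (258,256) and (180,210), and the mug and soap are clear of it. Next I measure it and grasp.

```bash
python3 - <<'E'
from h import *
tp=pose()
P=p2w("wrist",[(238.5,138),(279,138),(279.5,204.5),(238,204.5)],.08,tp)
c,sz,yaw=rect_fit(P); print(c,sz,yaw)
if not(abs(sz[0]-36)<4 and abs(sz[1]-60)<5): raise SystemExit("size off")
bot.set_gripper(0.72)
q=down(yaw)
bot.move_pose([*c,.12],q)
print(bot.move_linear([*c,.041],.12,until_force=8))
f0=np.array(bot.read_ft_force())
bot.set_gripper(0.0,40)
print("w",bot.read_gripper_width(),bot.read_finger_force(),pose(),f0)
bot.move_linear([*c,.30],.25)
print(bot.read_gripper_width(),np.array(bot.read_ft_force())-f0,bot.read_clock())
E
```

```text
[ 0.45313235 -0.33957712] [39.00873565673828, 62.42046356201172] -0.32816827
False
w 0.4041020301737219 39.9017858505249 (array([ 0.4537537 , -0.34022092,  0.04225798]), array([9.96964672e-04, 8.13105653e-01, 5.82115266e-01, 1.37591494e-04])) [-0.04346537 -0.25895225  0.06680126]
0.404657640334722 [ 0.05246024  0.23803808 -3.1253716 ] 5.2417
```

```bash
python3 - <<'E'
from h import *
yaw=-.237; q=down(yaw); m=np.array([.5223,.1053]); ty=np.array([-np.sin(yaw),np.cos(yaw)])
bot.move_pose([*(m-.06*ty),.30],q)
im,tp=shot("wrist","w1"); print(tp,bot.read_clock(),bot.read_gripper_width())
g=im.max(2)<70
for c in blobs(g,400): print(c.min(0),c.max(0),*rect_fit(p2w("wrist",c,.175,tp)))
cv2.imwrite("pics/w1b.png",cv2.resize(im[:,:,::-1],(800,600),interpolation=cv2.INTER_CUBIC))
E
```

```text
(array([0.50846237, 0.04608455, 0.29986286]), array([ 1.71621249e-04,  7.86121321e-01,  6.18072178e-01, -1.50173840e-04])) 6.7417 0.4006695152664444
[0 0] [511 383] [ 0.49098376 -0.01160928] [435.9310302734375, 661.0379028320312] 1.3346294
```

View pics/w1b.png

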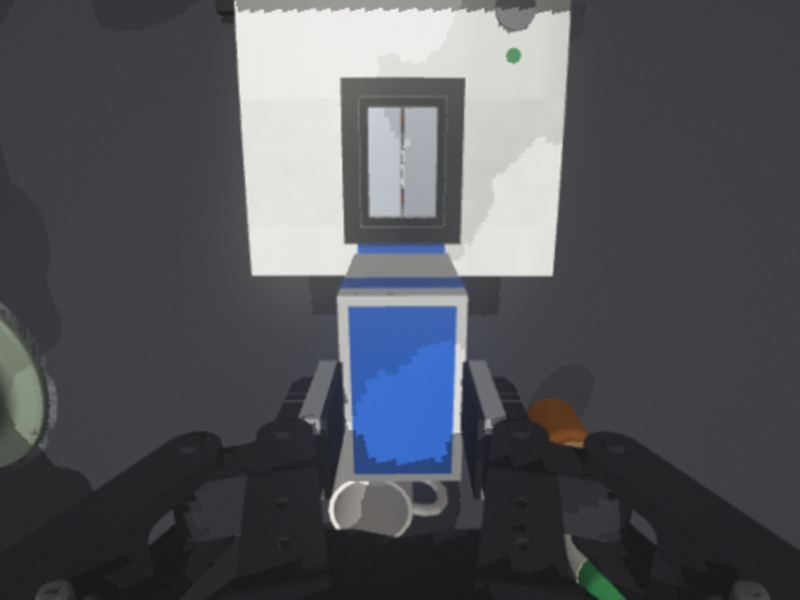

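Wrist view (800x600 upscale): bezel corners at (341,79), (464,79), (461,243) and (345,243), with the flap leaves inside. The cassette hangs upright in the fingers, its top at (338..468, 292..480).

```bash
python3 - <<'E'
from h import *
tp=pose()
f=lambda L,z:p2w("wrist",(np.array(L)+.5)*.64-.5,z,tp)
for nm,L,z in (("bezel",[(341,79),(464,79),(461,243),(345,243)],.175),("line",[(360,97),(446,97),(444,227),(362,227)],.175),
  ("slot",[(368,107),(437,107),(436,217),(369,217)],.171),("top",[(338,293),(468,293),(461,480),(340,480)],tp[0][2]+.039)):
    P=f(L,z); c,s,y=rect_fit(P); r=R.from_quat(np.roll(tp[1],-1)).as_matrix()[:2,:2].T@(P[:,:2].mean(0)-tp[0][:2])
    print(nm,c.round(4),P[:,:2].mean(0).round(4),np.round(s,1),round(y,3),"tool-frame",r.round(4))
E
```

```text
bezel [0.5227 0.1052] [0.5226 0.1053] [68.1 91.1] -0.238 tool-frame [ 0.0611 -0.0004]
line [0.5227 0.1052] [0.5227 0.1052] [47.7 72.1] -0.238 tool-frame [ 0.061  -0.0002]
slot [0.5224 0.1054] [0.5224 0.1054] [39.3 61.8] -0.238 tool-frame [ 0.0611 -0.0005]
top [0.5078 0.0479] [0.5081 0.0478] [37.5 60.2] -0.237 tool-frame [ 0.0018 -0.0008]
```

```bash
python3 - <<'E'
from h import *
yaw=-.238; q=down(yaw); tp=pose()
r=R.from_quat(np.roll(tp[1],-1)).as_matrix()[:2,:2]
g=tp[0][:2]+r@np.array([.0592,.0003]); print("goal",g)
cmd=g.copy()
bot.move_linear([*g,.30],.15,rotation=q); e=g-pose()[0][:2]; print("err",e)
if np.abs(e).max()<.004: cmd=g+e
bot.move_linear([*cmd,.228],.12)
print(pose()[0]-[*g,0]); f0=np.array(bot.read_ft_force())
for z in np.r_[.216:.164:-.006,.166]:
    hit=bot.move_linear([*cmd,z],.03,until_force=22)
    print(round(z,3),hit,pose()[0].round(4),(np.array(bot.read_ft_force())-f0).round(1),round(bot.read_gripper_width(),3))
    if hit: break
print(bot.read_clock())
E
```

```text
goal [0.52276293 0.10332122]
err [0.00010085 0.00059557]
[0.00050599 0.00028721 0.22868366]
0.216 False [0.5228 0.1039 0.2159] [ 0.5  1.  -0.7] 0.401
0.21 False [0.5232 0.104  0.2104] [0.2 0.8 3.2] 0.404
0.204 False [0.5226 0.1039 0.2034] [ 0.5  0.6 -0.4] 0.404
0.198 False [0.5223 0.1039 0.1973] [-0.   1.4 -1. ] 0.402
0.192 False [0.5225 0.1039 0.1916] [ 0.2  0.4 -1.1] 0.398
0.186 False [0.5225 0.1039 0.1856] [ 1.4  1.1 -1.1] 0.399
0.18 False [0.5225 0.1039 0.1796] [ 0.8  0.5 -2.3] 0.404
0.174 False [0.5225 0.1039 0.1736] [ 0.7  0.6 -1.5] 0.404
0.168 False [0.5225 0.1039 0.1676] [ 0.8 -0.2 -1.2] 0.399
0.166 False [0.523  0.1039 0.1663] [-0.3 -0.1  2.7] 0.403
11.6333
```

```bash
python3 - <<'E'
from h import *
p=pose()[0]; cx,cy=.5227,.1033
print(bot.move_linear([cx,cy,.163],.03,until_force=8),pose()[0],bot.read_ft_force())
bot.set_gripper(0.7)
bot.move_linear([cx,cy,.28],.2)
bot.move_linear([*(np.array([cx,cy])-.06*np.array([.2358,.9718])),.28],.2)
im,tp=shot("wrist","w2"); bot.set_gripper(0.0)
print(tp,bot.read_ft_force(),bot.read_clock())
E
```

```text
False [0.52294143 0.10349818 0.16308127] [-0.93077718  0.73965227  1.50077185]
(array([0.50781009, 0.04461025, 0.27878979]), array([-8.99198332e-04,  7.86476606e-01,  6.17619041e-01, -6.78635634e-04])) [-0.02696159 -0.88592023 -0.05055151] 14.075
```

View pics/w2.png

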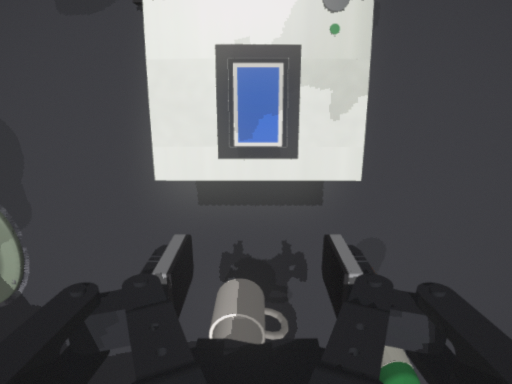

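The cassette stands square in the slot, its top at (233..284, 62..147). I'll press with shut fingers turned 90°, which leaves more slot clearance.

```bash
python3 - <<'E'
from h import *
tp=pose(); print("top", rect_fit(p2w("wrist",[(233,62),(284,62),(283,147),(234,147)],.2,tp)))
cx,cy=.5226,.1052
q0=np.array(bot.read_joint_positions())
yaw=min((-.238+np.pi/2,-.238-np.pi/2),key=lambda y:np.abs(np.array(bot.solve_ik([cx,cy,.26],down(y)))-q0).max())
bot.move_pose([cx,cy,.26],down(yaw))
print(bot.read_gripper_width(),pose()[0])
bot.move_linear([cx,cy,.225],.1); f0=np.array(bot.read_ft_force())
print(bot.move_linear([cx,cy,.166],.025,until_force=12),pose()[0],np.array(bot.read_ft_force())-f0,bot.read_clock())
E
```

```text
top (array([0.52343677, 0.10503668]), [37.951725006103516, 62.75889205932617], np.float32(-0.23663259))
0.001397114082447649 [0.52262352 0.10507395 0.26005212]
False [0.52271169 0.10523866 0.16611499] [-0.74772312 -0.82115718  3.363357  ] 18.3917
```

```bash
python3 - <<'E'
from h import *
cx,cy=.5226,.1052
print(bot.read_ft_force())
print(bot.move_linear([cx,cy,.125],.005,until_force=12.5),pose()[0],bot.read_ft_force(),bot.read_clock())
E
```

```text
[-0.41206718 -0.33035793  3.49284477]
False [0.52316241 0.10525302 0.12591878] [-0.84467647 -0.27499655 11.00661668] 26.7417
```

```bash
python3 - <<'E'
from h import *
cx,cy=.5226,.1052
for z in np.arange(.1245,.1165,-.0005):
    h=bot.move_linear([cx,cy,z],.005,until_force=6)
    F=bot.read_ft_force()[2]; print(round(z,4),h,pose()[0][2].round(4),round(F,1))
    if h or F>15: break
print(bot.read_clock())
E
```

```text
0.1245 False 0.1254 10.0
0.124 False 0.1249 10.3
0.1235 False 0.1244 10.3
0.123 False 0.124 11.7
0.1225 False 0.1236 11.3
0.122 False 0.1231 11.4
0.1215 False 0.1227 12.2
0.121 False 0.1222 11.5
0.1205 False 0.1218 13.1
0.12 False 0.1206 8.0
0.1195 False 0.12 8.6
0.119 False 0.1195 7.8
0.1185 False 0.1189 7.8
0.118 False 0.1185 8.8
0.1175 False 0.1179 7.6
0.117 False 0.1174 8.4
30.7417
```

```bash
python3 - <<'E'
from h import *
print(bot.read_gripper_width(),bot.read_finger_force(),pose(),bot.read_ft_force(),bot.read_moment())
a,_=shot("scene","s3"); b,_=shot("wrist","w3")
a=cv2.resize(a[80:240,235:405],(400,376),interpolation=cv2.INTER_CUBIC); b=cv2.resize(b,(400,300)); 
b=np.vstack([b,np.zeros((76,400,3),np.uint8)])
cv2.imwrite("pics/c3.png",np.hstack([a,b])[:,:,::-1])
E
```

```text
0.00088825536639732 3.932578914973419 (array([0.52282494, 0.10526461, 0.11744424]), array([3.16206207e-04, 1.18681415e-01, 9.92932331e-01, 8.30565305e-05])) [-1.35043663  0.63895916  8.39825078] [ 0.02874632  0.19698489 -0.00889635]
```

View pics/c3.png

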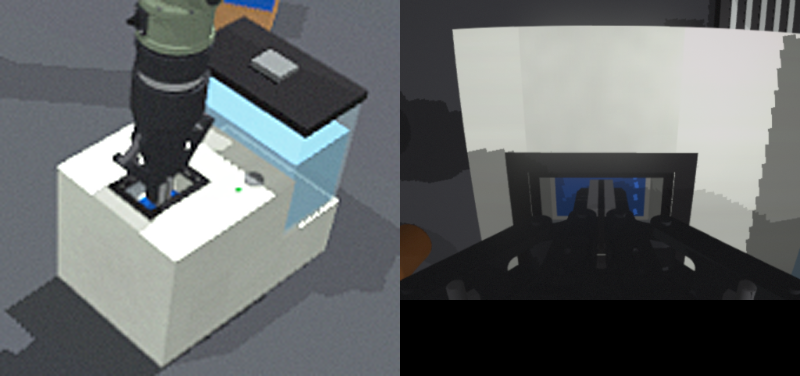

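Both views show the shut fingers in the slot, resting on the blue cassette top with nothing jammed. There has been no hard stop yet, so I keep feeling downward with the force capped.

```bash
python3 - <<'E'
from h import *
cx,cy=.5226,.1052
for z in np.arange(.1163,.1075,-.0007):
    h=bot.move_linear([cx,cy,z],.005,until_force=6)
    F=bot.read_ft_force()[2]; print(round(z,4),h,pose()[0][2].round(4),round(F,1))
    if h or F>14.5: break
print(bot.read_clock())
E
```

```text
0.1163 False 0.1167 8.4
0.1156 False 0.116 7.7
0.1149 False 0.1154 7.4
0.1142 False 0.1147 7.5
0.1135 False 0.1139 6.7
0.1128 False 0.1131 6.6
0.1121 False 0.1125 7.0
0.1114 False 0.1119 8.1
0.1107 False 0.1112 7.5
0.11 False 0.1103 6.4
0.1093 False 0.1095 5.7
0.1086 False 0.109 7.3
0.1079 True 0.1091 4.9
34.55
```

```bash
python3 - <<'E'
from h import *
cx,cy=.5226,.1052
print(bot.read_ft_force(),pose()[0])
for z in np.arange(.1086,.1055,-.0005):
    h=bot.move_linear([cx,cy,z],.005,until_force=9)
    F=bot.read_ft_force()[2]; print(round(z,4),h,pose()[0][2].round(4),round(F,1))
    if h or F>14.5: break
print(bot.read_clock(),bot.read_gripper_width())
a,_=shot("scene","s4"); b,_=shot("wrist","w4")
a=cv2.resize(a[80:240,235:405],(400,376),interpolation=cv2.INTER_CUBIC); b=cv2.resize(b[150:342,128:384],(400,300),interpolation=cv2.INTER_CUBIC)
b=np.vstack([b,np.zeros((76,400,3),np.uint8)])
cv2.imwrite("pics/c4.png",np.hstack([a,b])[:,:,::-1])
E
```

```text
[-0.45274199 -0.90324638  4.86397627] [0.52311636 0.10522571 0.10911203]
0.1086 False 0.1091 6.6
0.1081 False 0.109 10.4
0.1076 False 0.109 13.7
0.1071 False 0.109 17.0
35.6833 -0.002344832007931656
```

View pics/c4.png

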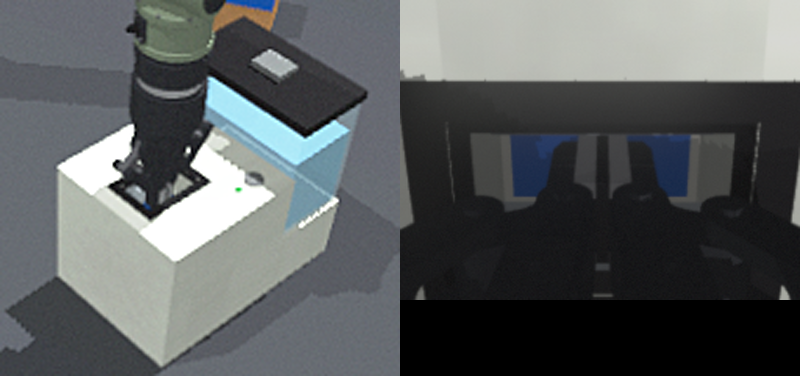

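The force rose at the pawls, dipped, and then met a hard stop at TCP z = 0.109 and 17 N. I back off while watching the force, then look.

```bash
python3 - <<'E'
from h import *
cx,cy=.5226,.1052
bot.move_linear([cx,cy,.112],.02)
print(bot.read_ft_force()[2],pose()[0][2])
bot.move_linear([cx,cy,.115],.02)
print(bot.read_ft_force()[2],pose()[0][2])
bot.move_linear([cx,cy,.195],.12); print(bot.read_ft_force(),bot.read_clock())
bot.move_linear([cx-.06,cy,.28],.2)
print(bot.read_ft_force(),bot.read_clock())
b,tp=shot("wrist","w5"); a,_=shot("scene","s5"); t,_=shot("top","t5")
a=cv2.resize(a[80:240,235:405],(400,376),interpolation=cv2.INTER_CUBIC); b=cv2.resize(b,(400,300))
b=np.vstack([b,np.zeros((76,400,3),np.uint8)])
cv2.imwrite("pics/c5.png",np.hstack([a,b])[:,:,::-1])
print(bot.read_clock())
E
```

```text
0.7603394080915449 0.11144716865259947
-1.1408337651056772 0.11469980323941457
[ 0.31680165 -0.20822528 -0.41039073] 37.2917
[-0.14584062  0.05955354  0.30111866] 37.9583
38.1083
```

View pics/c5.png

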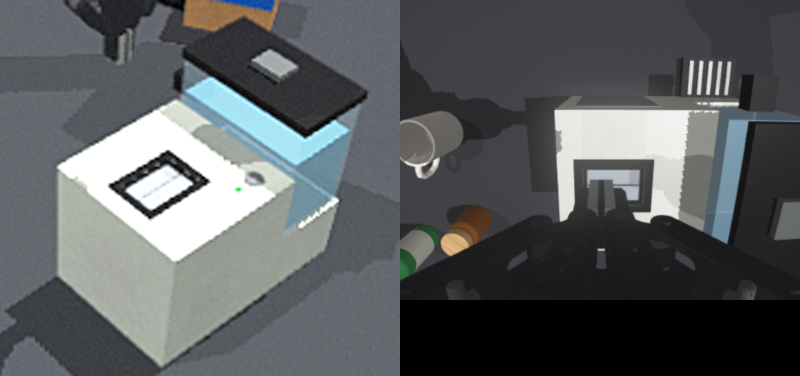

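The force fell to zero straight away on backing off. The scene view shows both leaves shut level over the slot (about (160,185) in the crop) with no cassette showing. The robot is clear and the mug, jar and soap are still standing, so I hand in.

```bash
python3 - <<'E'
from h import *
print(bot.read_joint_vel(),bot.read_clock()); print(bot.close_job())
E
```

```text
[-0.00174599  0.00104332  0.00431257  0.00655044  0.00043198  0.00040737] 38.1083
the job is handed in; nothing more can be done
None
```

The largest cassette is pressed home and stays down, both flap leaves are shut over it, and I handed the job in at 38.1 s of the 51 s allowed. The highest wrist force I read was 17 N. In the last views the mug, jar and soap stand where they were. The end stop came at TCP z = 0.109, about 20 mm deeper than your figures allow. I read it as home because the pressing force vanished on backing off and the leaves shut, but I had no view of the cassette itself.

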